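# Shut and latch the potting box

### The job

Push the open lid of the storage box fully shut with your fingertips, then push both front latches fully home against the box. Only push: do not take hold of or lift anything, do not touch the lid's carry handle, do not open the lid or the latches wider than they stand, and leave everything else on the table where it is.

Things in the scene. Friction and masses are not known exactly. Their poses are not given: they have to be found in the camera images.
- box: grey plastic storage box fixed to the table, 200 mm (x) by 340 mm (y) by 120 mm tall without its lid. Origin: centre of its underside, on the table. Its x axis points from the latched front, which faces the robot, to the hinged back; y along the front; z up. The box is turned up to 0.3 rad from the world axes. With the lid shut its top is at z = 132 mm; the lips of the latches reach z = 139 mm.
- lid (a joint): the box's lid, a flat grey plate 352 mm wide (y) and 12 mm thick whose front edge is 214 mm from the hinge, with a 12 mm rim below its edges. Hinge axis: along the box's y at x = +104 mm, z = 120 mm in the box frame, level with the plate's underside. 0 = flat shut, positive = raised, in rad (starts 0.6 to 1.0; stop at 1.7).
- lid_edge (a point): middle of the front edge of the lid's top (outer) face. It turns with the lid: x in the plane of the lid towards the hinge, y along the hinge, z the outward normal. The lid has a stiff hinge and stays where it is left, so it must be pushed all the way down; about 3 N on the outside near this edge suffices.
- carry_handle: black bail handle on the middle of the lid, 110 mm long (y), standing 31 mm up from the lid's outer face and 110 mm back from the front edge, bar 10 mm thick. Origin: middle of its foot on the lid. Not to be touched.
- latch_left (a joint): left (box +y) latch: a black flap 50 mm wide (y), 6 mm thick, 94 mm tall, hinged at its lower end on the box front, with a lip at its top pointing inward. Hinge: along the box's y at (-116, +105, 45) mm in the box frame. Value 0 = upright, home against the front with the lip over the lid; positive = top leaning out towards the robot (starts 0.45 to 0.8 rad).
- latch_left_top (a point): middle of the top of the left latch's flap, 94 mm from its hinge. The latch stays where it is left; about 1 N here pushes it in.
- latch_right (a joint): right (box -y) latch: a black flap 50 mm wide (y), 6 mm thick, 94 mm tall, hinged at its lower end on the box front, with a lip at its top pointing inward. Hinge: along the box's y at (-116, -105, 45) mm in the box frame. Value 0 = upright, home against the front with the lip over the lid; positive = top leaning out towards the robot (starts 0.45 to 0.8 rad).
- latch_right_top (a point): middle of the top of the right latch's flap, 94 mm from its hinge. The latch stays where it is left; about 1 N here pushes it in.
- pot: terracotta flowerpot, 130 mm across the rim, 120 mm tall, upright beside the box on its left (+y). Origin: centre of its underside. Bystander, loose.
- nursery_pot: black plastic nursery pot, 100 mm across the rim, 90 mm tall, upright beside the box on its right (-y). Origin: centre of its underside. Bystander, loose.
- scoop: blue plastic scoop lying flat on the table in front of the box, between the two latches; 222 mm long along its x axis, 64 mm wide, 34 mm tall. The pan reaches 120 mm to +x of its origin and the handle 111 mm to -x; the origin is at table level. Bystander, loose.
- tine_rake: stainless three-tined hand rake with wooden handle lying on the table to the front left; along its x axis from -133 mm (handle) to +119 mm (tines), 63 mm wide, 28 mm tall, origin at table level. Bystander, loose.
- spray_bottle: white plastic bottle, 76 mm diameter, 200 mm tall, upright. Origin: centre of its underside. Bystander, loose.
- feed_jar: amber jar, 80 mm diameter, 100 mm tall, upright. Origin: centre of its underside. Bystander, loose.

How it is judged:
By the outcome, as a careful person would: the job done as asked, in the order asked, and still so for the second after the job is handed in, with the robot touching nothing.
It also fails if it takes over 51 s, if anything falls off the work surface, if the arm or the gripper's body presses on something with over 40 N, if the wrist force passes 120 N, or if a joint passes its speed limit or range.

### The arm

A 6-joint arm with a two-finger parallel gripper is mounted at the origin on the work surface. World frame = base frame: x ahead of the robot, y to its left, z up, the work surface at z = 0. Lengths are in m, angles in degrees, forces in N, time in s.
With the tool pointing down it reaches from about 0.3 to 0.75 m from the base axis. Payload 8.5 kg.
Tool frame: the origin (TCP) lies midway between the tips of the shut fingers; the grasp point (between the pads) lies 19 mm behind it; z points along the fingers, y is the line along which they close (so a half turn about z gives the same grasp; the last joint's range is limited). The gripper opens to 85 mm and grips with 20 to 120 N. Pads are 22 mm wide; open, the fingers measure 114 mm over their backs; the gripper's body (76 mm by 85 mm) begins 54 mm behind the grasp point. The pads swing forward as they close: fully open they stand 13 mm farther back than shut.
Start: joints at [-78.398, 21.807, 74.336, -0, 83.858, -12.336], TCP at [0.223, -0.503, 0.231] pointing down, gripper open.
Joint ranges: [-178.18, 178.18], [-50.72, 133.34], [12.68, 142.11], [-81.47, 261.47], [9.98, 163.14], [-165.26, 165.26]. Speed limits (degrees/s): [136.94, 136.94, 180, 180, 180, 180].

### API

Orientations are given as a 3x3 rotation matrix whose columns are the frame's x, y, z axes.
In Python, from rig import observe, optics, order, spotter gives the robot as it stands.
- The arm moves only by the tool move_arm, never from a script. Its argument "series" is text: rows parted by semicolons, each of 5 numbers parted by spaces: the shift along the tool's x, y, z in cm, then the turn about the tool's z in degrees, then the opening, from -1 (shut) to 1 (fully open). A call has 1 to 8 rows; each row is the pose to reach, as a shift and turn from the pose commanded when the call began, along the tool's axes at that moment; what a row does not reach only later rows make up. A row lasts 1/8 s, in which the tool goes at most 62.5 mm and 10.7 degrees, less where a joint would pass 70% of its speed; a pose out of reach is approached as far as the arm can. A call with a gripper value outside its range is refused whole. The fingers move at their own pace and stop on an object; "force" is the grip in N (left out, the last holds). Time passes only in rows, so rows that repeat a pose let the fingers close. It gives the time, the measured TCP pose, the force, the opening and the grip force at its end, in the units of the state.
- observe(): the state, without advancing time (a new reading comes with each control period).
- optics.get_image(name): name is "scene" or "top" or "wrist"; returns a dict with "pixels" (480x640x3 uint8, blue, green, red), "camera_matrix" (3x3 intrinsics, pixels), "rvec" (rotation vector, rad) and "tvec" (3), from world to camera coordinates, as OpenCV has them. Camera axes: x right, y down, z forward; pixel columns grow to the right and rows downward; lengths in m; the calibration is good to about 2 mm. A picture is of the moment at which its call begins. There is no depth.
- order.close_job(): hands the job in; it is judged then, once.
Trained networks look in the newest picture that a camera, given by its name, has taken for a name from the list of things; names that differ only in an ending like _2 or _b are one class to them, and where a whole thing is asked for, a point or a joint stands for the part that bears it (a point fixed in the world has none). Each returns a list of dicts, best first, with "score" (0 to 1); they miss things now and then, are a little off and sometimes report something else, mostly with a low value. They report only what shows in the picture. A call takes as long as a camera call.
- spotter.find_in(thing, camera): "point" ([x, y, z] in m, in world coordinates, good to about 4 mm: the middle of the surface that is visible of it).
- spotter.cut_out(thing, camera): "pixels" (480x640 bool, what is visible of it).
- spotter.mark_of(thing, camera): "point" ([x, y, z] in m, in world coordinates, good to about 4 mm: a listed point, or the origin of a listed thing).
The state is a dict: "time_s": time; "q": joint angles; "qvel": joint speeds; "joint_efforts": joint torques, N m; "position": TCP position; "tool_rot": TCP orientation; "ft_force": force on the tool from outside, world axes, zero at the start; "wrist_torque": the same for the moment, N m; "grip_width": finger opening in m; "gripper_force": force on a finger pad.
Only numpy, scipy, OpenCV 4.12 (cv2) and the standard library are available. Lean on these libraries where they do the work, as an engineer would, in place of code of your own. Each camera call takes 0.05 s, during which the arm holds its last target. There are 200 camera calls.

## Working session

There is one attempt and no reset: what is moved stays moved. The work goes in short steps, Python scripts to look and compute and a tool call to move; the robot and the scene stay as the last step left them, time stands still between calls to the robot, and variables do not carry over. Pictures are saved under pics/ and viewed, at most 10 in all, crops included, and the job is handed in when it is done.

Besides the shell and the picture viewer there is one more tool, called as name(argument=value, ...) on one line, values as JSON. move_arm: Moves the arm, as the interface text tells. Its arguments: {"type":"object","properties":{"series":{"type":"string"},"force":{"type":"number"}},"required":["series"]}

```bash
mkdir -p pics; python3 - <<'E'
from rig import observe, optics, order, spotter
import numpy as np, cv2
s=observe(); print(s['time_s'],np.round(s['position'],4),np.round(s['tool_rot'],3).tolist(),s['grip_width'])
ims=[]
for c in ["scene","top"]:
    im=optics.get_image(c); cv2.imwrite(f"pics/{c}.png",im["pixels"])
    R=cv2.Rodrigues(np.array(im['rvec'],float))[0]; print(c,"cam at",np.round(-R.T@np.array(im['tvec']).ravel(),3))
    for t in ["box","lid_edge","carry_handle","latch_left_top","latch_right_top","pot","nursery_pot","scoop","tine_rake","spray_bottle","feed_jar"]:
        r=spotter.mark_of(t,c)
        print(t,[(np.round(d['point'],3).tolist(),round(d['score'],2)) for d in r[:2]])
print(observe()['time_s'])
E
```

```text
0.0 [ 0.2231 -0.5024  0.2307] [[0.914, 0.406, -0.0], [0.406, -0.914, 0.001], [0.0, -0.001, -1.0]] 0.08534022107477336
scene cam at [0.704 0.847 1.487]
box [([0.682, -0.056, 0.002], 0.75)]
lid_edge [([0.64, -0.06, 0.28], 0.84)]
carry_handle [([0.714, -0.053, 0.196], 0.68)]
latch_left_top [([0.488, 0.028, 0.114], 0.86)]
latch_right_top [([0.532, -0.178, 0.125], 0.92)]
pot [([0.61, 0.214, 0.003], 0.86), ([0.679, -0.056, 0.001], 0.69)]
nursery_pot [([0.759, -0.321, 0.004], 0.78)]
scoop [([0.411, -0.1, -0.002], 0.59)]
tine_rake [([0.311, 0.289, -0.001], 0.95)]
spray_bottle [([0.373, -0.543, 0.001], 0.57), ([0.608, 0.215, 0.001], 0.39)]
feed_jar [([0.275, -0.377, -0.001], 0.92)]
top cam at [ 0.341 -0.089  1.462]
box [([0.678, -0.054, 0.002], 0.87)]
lid_edge [([0.638, -0.062, 0.278], 0.77), ([0.306, 0.288, -0.001], 0.52)]
carry_handle [([0.715, -0.049, 0.198], 0.51)]
latch_left_top [([0.485, 0.026, 0.111], 0.84)]
latch_right_top [([0.528, -0.178, 0.124], 0.61), ([0.308, 0.29, -0.003], 0.24)]
pot [([0.609, 0.211, -0.001], 0.83)]
nursery_pot [([0.757, -0.321, 0.002], 0.69)]
scoop [([0.415, -0.098, -0.001], 0.72), ([0.31, 0.288, -0.004], 0.35)]
tine_rake [([0.307, 0.287, -0.004], 0.82)]
spray_bottle [([0.372, -0.54, 0.002], 0.75)]
feed_jar [([0.269, -0.376, -0.0], 0.96)]
1.2
```

```bash
cat > fit.py <<'E'
import numpy as np
from scipy.optimize import least_squares
B=lambda p:np.array([[np.cos(p),-np.sin(p),0],[np.sin(p),np.cos(p),0],[0,0,1]])
def model(v):
    x,y,p,l,a,b=v
    h=np.array([.104,0,.120]); u=np.array([-np.cos(l),0,np.sin(l)]); n=np.array([np.sin(l),0,np.cos(l)])
    P=[[0,0,0],h+.214*u+.012*n,h+.104*u+.012*n]
    for t,s in((a,1),(b,-1)): P.append([-.116-.094*np.sin(t),s*.105,.045+.094*np.cos(t)])
    return np.array(P)@B(p).T+[x,y,0]
def fit(M): # list of 5x3 arrays
    r=least_squares(lambda v:np.concatenate([(model(v)-m).ravel() for m in M]),[.68,-.05,-.1,.8,.6,.6],loss='soft_l1',f_scale=.005)
    return r.x
E
python3 - <<'E'
from fit import *
a=np.array([[.682,-.056,.002],[.64,-.06,.28],[.714,-.053,.196],[.488,.028,.114],[.532,-.178,.125]])
b=np.array([[.678,-.054,.002],[.638,-.062,.278],[.715,-.049,.198],[.485,.026,.111],[.528,-.178,.124]])
v=fit([a,b]); print(np.round(v,4)); print(np.round(model(v)-a,4)); print(np.round(model(v),4))
E
```

```text
[ 0.6794 -0.0552  0.1204  0.7676  0.7714  0.5358]
[[-0.0026  0.0008 -0.002 ]
 [-0.002  -0.0002 -0.0028]
 [ 0.0026  0.0023  0.0049]
 [-0.0014 -0.0007 -0.0016]
 [-0.0028 -0.0011  0.0008]]
[[ 0.6794 -0.0552  0.    ]
 [ 0.638  -0.0602  0.2772]
 [ 0.7166 -0.0507  0.2009]
 [ 0.4866  0.0273  0.1124]
 [ 0.5292 -0.1791  0.1258]]
```

View pics/scene.png

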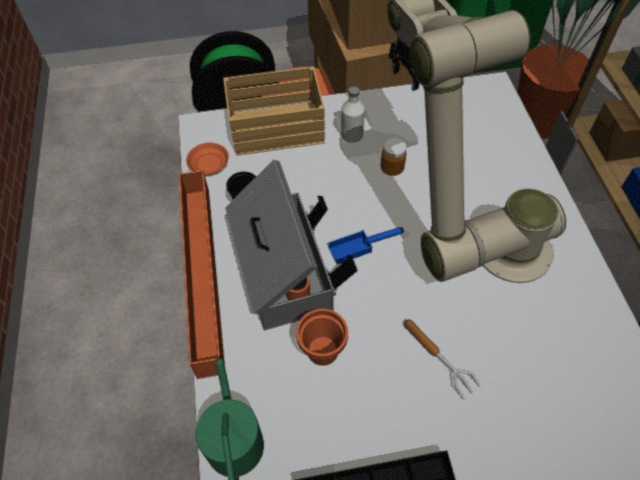

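View pics/top.png

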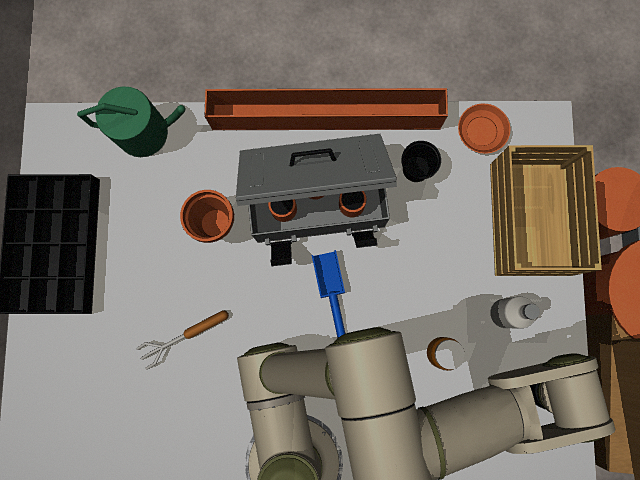

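The box is at about (0.68, -0.055) with a yaw of 0.12 rad. In the top view the lid spans px (237-395, 135-200), with the latches at px (282,252) and (366,239). The scoop at px (330,280) lies between the latches. The path in from the right is clear once the tool is raised.

move_arm(series="0 0 -6 8.5 -1; 0 0 -11 17.1 -1; 5 -2 -11 17.1 -1; 10 -4 -11 17.1 -1; 15.5 -6.2 -11 17.1 -1; 21 -8.4 -11 17.1 -1; 26.5 -10.6 -11 17.1 -1; 32 -12.7 -11 17.1 -1", force=40)

```text
time_s: 2.2
position: [0.4652, -0.2552, 0.3415]
tool_rot: [[0.993, 0.119, 0.0], [0.119, -0.993, -0.0], [0.0, 0.0, -1.0]]
ft_force: [0.3, -1.3, 0.1]
grip_width: -0.0002
gripper_force: 0.0
```

move_arm(series="4.5 -3.5 0 0 -1; 9 -7 0 0 -1; 13.5 -10.5 0 0 -1; 18 -14 0 0 -1; 21.7 -17.4 0 0 -1; 21.7 -17.4 1.5 0 -1; 21.7 -17.4 1.5 0 -1")

```text
time_s: 3.08
position: [0.6587, -0.0577, 0.3249]
tool_rot: [[0.993, 0.12, -0.003], [0.12, -0.993, 0.001], [-0.003, -0.001, -1.0]]
ft_force: [0.4, 0.4, -0.1]
grip_width: 0.0006
gripper_force: 0.0
```

```bash
python3 - <<'E'
from rig import *
from fit import *
import cv2
M=[]
for c in ["scene","top"]:
    for t in ["lid_edge","latch_left_top","latch_right_top","carry_handle"]:
        r=spotter.mark_of(t,c); print(c,t,[(np.round(d['point'],3).tolist(),round(d['score'],2)) for d in r[:1]])
im=optics.get_image("wrist")["pixels"]; s=optics.get_image("scene")["pixels"][100:340,160:480]
cv2.imwrite("pics/a.png",cv2.resize(s,(640,480)))
print(np.round(observe()['position'],4))
E
```

```text
scene lid_edge [([0.64, -0.06, 0.28], 0.84)]
scene latch_left_top [([0.488, 0.028, 0.114], 0.86)]
scene latch_right_top [([0.532, -0.178, 0.125], 0.92)]
scene carry_handle [([0.714, -0.053, 0.196], 0.68)]
top lid_edge [([0.638, -0.062, 0.278], 0.77)]
top latch_left_top [([0.485, 0.026, 0.111], 0.84)]
top latch_right_top [([0.528, -0.178, 0.124], 0.61)]
top carry_handle [([0.715, -0.049, 0.198], 0.51)]
[ 0.6588 -0.0583  0.3266]
```

View pics/a.png

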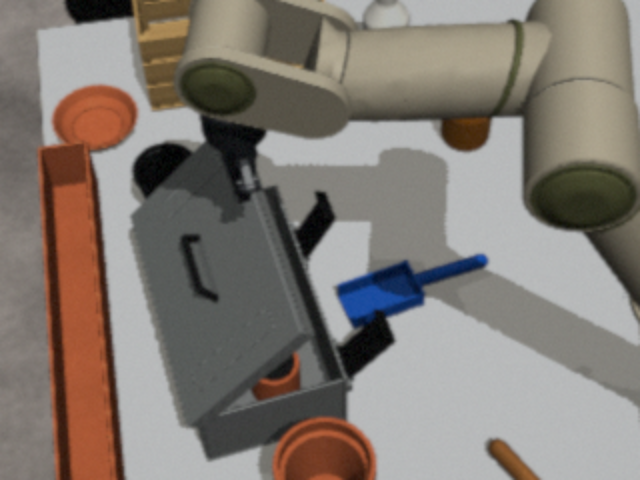

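The gripper is above the lid near its front edge, with the tip around crop px (248,190). I'll check this by projecting the TCP and the lid model into the image, using fresh pictures.

```bash
python3 - <<'E'
from rig import *
from fit import *
import cv2
v=[.6794,-.0552,.1204,.7676,.7714,.5358]
for c in ["scene","top"]:
    im=optics.get_image(c); p=observe()['position']
    P=np.vstack([p,model(v)]); q=cv2.projectPoints(P,np.array(im['rvec'],float),np.array(im['tvec'],float),np.array(im['camera_matrix'],float),None)[0].reshape(-1,2)
    print(c,np.round(q,0).tolist(), "crop",np.round((q[0]-[160,100])*2))
    for t in ["lid_edge","latch_left_top","latch_right_top","carry_handle"]:
        r=spotter.mark_of(t,c); print(t,[(np.round(d['point'],3).tolist(),round(d['score'],2)) for d in r[:1]])
E
```

```text
scene [[282.0, 198.0], [283.0, 269.0], [291.0, 209.0], [264.0, 234.0], [355.0, 263.0], [326.0, 202.0]] crop [244. 197.]
lid_edge [([0.64, -0.058, 0.28], 0.78)]
latch_left_top [([0.489, 0.03, 0.115], 0.95)]
latch_right_top [([0.53, -0.177, 0.125], 0.56)]
carry_handle [([0.714, -0.054, 0.196], 0.56)]
top [[315.0, 172.0], [317.0, 198.0], [316.0, 187.0], [313.0, 162.0], [282.0, 265.0], [367.0, 247.0]] crop [309. 144.]
lid_edge [([0.637, -0.06, 0.278], 0.85)]
latch_left_top []
latch_right_top [([0.531, -0.183, 0.126], 0.54)]
carry_handle []
```

move_arm(series="0 0 2 0 -1; 0 0 4 0 -1; 0 0 5.8 0 -1; -1.2 0 7 0 -1; -2.3 0 8.3 0 -1; -3.1 0 9.5 0 -1; -3.9 0 10.8 0 -1; -3.9 0 10.8 0 -1")

```text
time_s: 5.08
position: [0.6196, -0.0628, 0.2179]
tool_rot: [[0.993, 0.119, -0.001], [0.119, -0.993, 0.0], [-0.001, -0.001, -1.0]]
ft_force: [0.6, 0.1, -0.8]
grip_width: 0.0001
gripper_force: 0.0
```

move_arm(series="-0.7 0 1.4 0 -1; -1.3 0 2.7 0 -1; -1.7 0 3.7 0 -1; -1.9 0 4.6 0 -1; -2.1 0 5.6 0 -1; -2.3 0 6.6 0 -1; -2.4 0 7.5 0 -1; -2.5 0 8.2 0 -1")

```text
time_s: 6.08
position: [0.5954, -0.0658, 0.1357]
tool_rot: [[0.993, 0.119, 0.0], [0.119, -0.993, 0.0], [0.0, -0.0, -1.0]]
ft_force: [1.4, -0.6, 0.1]
grip_width: 0.0
gripper_force: 0.6
```

move_arm(series="0 0 0.2 0 -1; 0 0 0.4 0 -1; 0 0 0.5 0 -1; 0 0 0.6 0 -1; 0 0 0.6 0 -1")

```text
time_s: 6.7
position: [0.5953, -0.0658, 0.132]
tool_rot: [[0.993, 0.119, 0.001], [0.119, -0.993, -0.001], [0.001, 0.001, -1.0]]
ft_force: [-4.8, 0.7, 11.6]
grip_width: 0.0001
gripper_force: 5.8
```

move_arm(series="0 0 0.2 0 -1; 0 0 0.2 0 -1; 0 0 -1 0 -1; 0 0 -5 0 -1; 0 0 -10 0 -1; -4.7 -3.5 -10 0 -1; -9.4 -7 -10 0 -1; -14 -10.5 -10 0 -1")

```text
time_s: 7.7
position: [0.4422, 0.0226, 0.2304]
tool_rot: [[0.993, 0.119, 0.001], [0.119, -0.993, 0.0], [0.001, -0.0, -1.0]]
ft_force: [0.8, -0.5, 0.1]
grip_width: 0.0
gripper_force: 0.0
```

```bash
python3 - <<'E'
from rig import *
from fit import *
import cv2
for c in ["scene","top"]:
    im=optics.get_image(c); p=observe()['position']
    if c=="scene": cv2.imwrite("pics/b.png",cv2.resize(im["pixels"][100:340,160:480],(640,480)))
    for t in ["lid_edge","latch_left_top","latch_right_top","carry_handle","scoop"]:
        r=spotter.mark_of(t,c); print(t,[((B(.1204).T@(np.array(d['point'])-[.6794,-.0552,0])).round(3).tolist(),round(d['score'],2)) for d in r[:1]])
print((B(.1204).T@(p-[.6794,-.0552,0])).round(4))
E
```

```text
lid_edge [([-0.11, -0.0, 0.134], 0.95)]
latch_left_top [([-0.179, 0.106, 0.114], 0.79)]
latch_right_top [([-0.163, -0.103, 0.126], 0.78)]
carry_handle [([-0.004, -0.002, 0.128], 0.7)]
scoop [([-0.274, -0.014, 0.001], 0.65)]
lid_edge [([-0.11, -0.001, 0.132], 0.75)]
latch_left_top []
latch_right_top [([-0.163, -0.108, 0.127], 0.79)]
carry_handle [([-0.001, -0.001, 0.001], 0.67)]
scoop [([-0.27, -0.01, -0.002], 0.92)]
[-0.2238  0.1041  0.2303]
```

View pics/b.png

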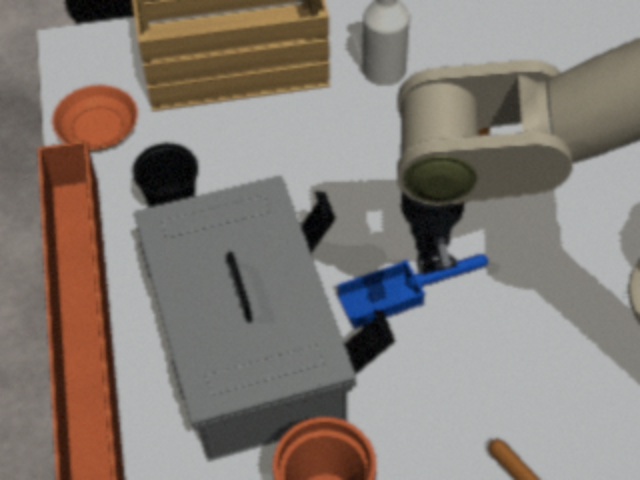

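The lid is flat: its edge is at z 0.132-0.134 and px (310,260) in the crop. Next is the left latch, crop px (370,342).

move_arm(series="0 0 5 0 -1; 0 0 10 0 -1; 0 0 13.5 0 -1; 0 0 13.5 0 -1; 1.5 0 13.5 0 -1; 3 0 13.5 0 -1; 4.5 0 13.5 0 -1; 6 0 13.5 0 -1")

```text
time_s: 9.3
position: [0.5045, 0.0288, 0.0973]
tool_rot: [[0.993, 0.119, 0.002], [0.119, -0.993, -0.0], [0.002, 0.001, -1.0]]
ft_force: [-2.1, -1.0, 0.5]
grip_width: 0.0001
gripper_force: 0.7
```

move_arm(series="1 0 0 0 -1; 2 0 0 0 -1; 2.7 0 0 0 -1; 3.2 0 0 0 -1; 3.5 0 0 0 -1; 3.5 0 0 0 -1")

```text
time_s: 10.05
position: [0.5361, 0.0328, 0.0959]
tool_rot: [[0.993, 0.119, -0.005], [0.119, -0.993, -0.001], [-0.005, 0.0, -1.0]]
ft_force: [-13.5, -3.8, 12.8]
grip_width: -0.0001
gripper_force: 1.6
```

move_arm(series="0.2 0 0 0 -1; 0.4 0 0 0 -1; 0.4 0 0 0 -1")

```text
time_s: 10.42
position: [0.5367, 0.033, 0.0959]
tool_rot: [[0.993, 0.12, -0.013], [0.12, -0.993, -0.002], [-0.013, 0.0, -1.0]]
ft_force: [-30.3, -7.3, 24.8]
grip_width: 0.0001
gripper_force: 8.7
```

move_arm(series="-1 0 0 0 -1; -4 0 0 0 -1; -8 0 0 0 -1; -8 0 -6 0 -1; -8 0 -12 0 -1")

```text
time_s: 11.05
position: [0.4618, 0.0241, 0.2166]
tool_rot: [[0.993, 0.119, -0.002], [0.119, -0.993, 0.001], [-0.002, -0.001, -1.0]]
ft_force: [1.2, -0.8, 0.0]
grip_width: 0.0002
gripper_force: 0.0
```

```bash
cat > look.py <<'E'
from rig import *
from fit import *
import cv2,sys
for c in ["scene","top"]:
    im=optics.get_image(c); p=observe()['position']
    if c=="scene": cv2.imwrite(sys.argv[1],cv2.resize(im["pixels"][160:320,260:420],(640,640))[:600])
    for t in ["lid_edge","latch_left_top","latch_right_top","scoop"]:
        r=spotter.mark_of(t,c); print(t,[((B(.1204).T@(np.array(d['point'])-[.6794,-.0552,0])).round(3).tolist(),round(d['score'],2)) for d in r[:1]])
print((B(.1204).T@(p-[.6794,-.0552,0])).round(4))
E
python3 look.py pics/c.png
```

```text
lid_edge [([0.002, -0.002, 0.001], 0.71)]
latch_left_top [([-0.117, 0.107, 0.138], 0.52)]
latch_right_top [([-0.162, -0.108, 0.125], 0.72)]
scoop [([-0.27, -0.012, -0.001], 0.85)]
lid_edge [([-0.111, -0.001, 0.132], 0.78)]
latch_left_top [([-0.119, 0.107, 0.139], 0.52)]
latch_right_top [([-0.167, -0.106, 0.126], 0.78)]
scoop [([-0.274, -0.013, -0.001], 0.83)]
[-0.2062  0.1049  0.2142]
```

View pics/c.png

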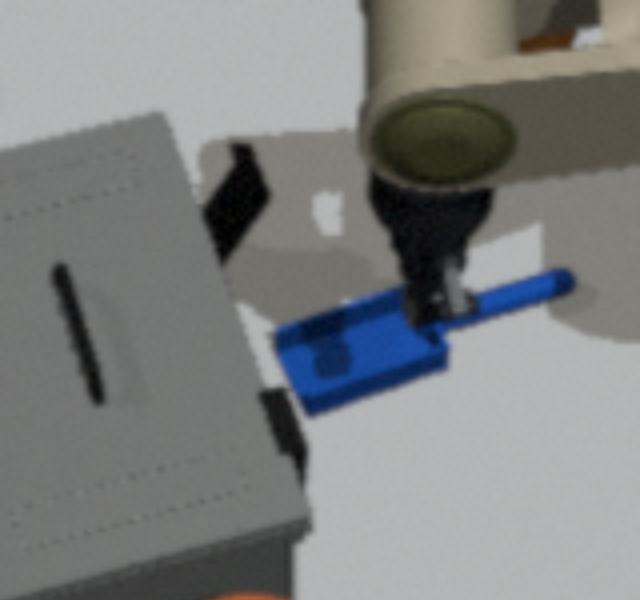

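The left latch is home, with its top at (-0.118, 0.107, 0.139) in the box frame and its lip over the lid at crop px (285,430). Now the right latch.

move_arm(series="0 5 0 0 -1; 0 10 0 0 -1; 0 15.5 0 0 -1; 0 21 0 0 -1; 0 21 0 0 -1; 0 21 5 0 -1; 0 21 10 0 -1; 0 21 11.2 0 -1")

```text
time_s: 12.55
position: [0.4864, -0.1829, 0.1009]
tool_rot: [[0.993, 0.12, -0.005], [0.12, -0.993, 0.003], [-0.004, -0.004, -1.0]]
ft_force: [0.7, 0.6, -0.2]
grip_width: 0.0001
gripper_force: 0.0
```

move_arm(series="1.5 0 0 0 -1; 3 0 0 0 -1; 4.2 0 0 0 -1; 5.4 0 0 0 -1; 6.6 0 0 0 -1; 7.3 0 0 0 -1; 7.6 0 0 0 -1; 7.6 0 0 0 -1")

```text
time_s: 13.55
position: [0.5616, -0.1755, 0.1034]
tool_rot: [[0.993, 0.119, -0.004], [0.119, -0.993, 0.0], [-0.004, -0.001, -1.0]]
ft_force: [-9.5, -1.4, 5.5]
grip_width: 0.0001
gripper_force: 4.8
```

move_arm(series="0.2 0 0 0 -1; 0.4 0 0 0 -1; 0.4 0 0 0 -1")

```text
time_s: 13.92
position: [0.5622, -0.1754, 0.1034]
tool_rot: [[0.993, 0.119, -0.012], [0.119, -0.993, 0.0], [-0.012, -0.002, -1.0]]
ft_force: [-27.2, -3.9, 14.3]
grip_width: -0.0002
gripper_force: 13.9
```

move_arm(series="-1 0 0 0 -1; -4 0 0 0 -1; -8 0 0 0 -1; -8 0 -6 0 -1; -12 0 -12 0 -1; -16 0 -12 0 -1; -16 0 -12 0 -1")

```text
time_s: 14.8
position: [0.4068, -0.1941, 0.2245]
tool_rot: [[0.993, 0.117, 0.002], [0.117, -0.993, -0.001], [0.002, 0.002, -1.0]]
ft_force: [0.0, 0.5, -0.5]
grip_width: -0.0
gripper_force: 0.0
```

```bash
python3 look.py pics/d.png
```

```text
lid_edge [([-0.113, 0.005, 0.131], 0.68)]
latch_left_top [([-0.119, 0.107, 0.14], 0.73)]
latch_right_top [([-0.118, -0.106, 0.141], 0.66)]
scoop [([-0.272, -0.01, -0.002], 0.62)]
lid_edge [([-0.111, 0.001, 0.13], 0.8)]
latch_left_top [([-0.121, 0.105, 0.14], 0.85)]
latch_right_top [([-0.118, -0.106, 0.14], 0.51)]
scoop [([-0.273, -0.013, -0.003], 0.87)]
[-0.2853 -0.1051  0.2228]
```

View pics/d.png

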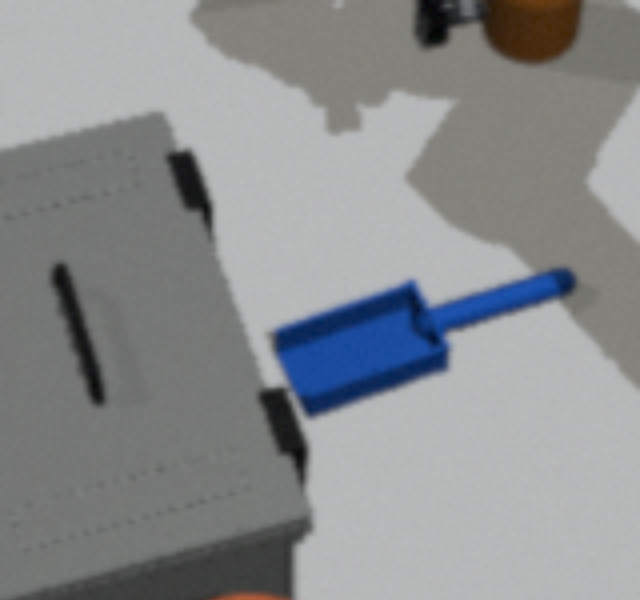

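Both latches are home, at crop px (190,185) and (283,430). The lid is shut and the scoop hasn't moved, so I'm handing the job in.

```bash
python3 -c "
from rig import order; print(order.close_job())"
```

```text
the job is handed in; nothing more can be done
None
```

The lid is pushed fully shut and both front latches are home against the box; the job was handed in after about 15 s, with the gripper clear of everything.

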